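# Park the pin, then close and hold the bayonet cap of a test pot

## Task

Draw the pin with the orange grip out of the neck of the blue test pot, hang it by its collar in the notch of the pot's side arm and let go of it. Then push the black bayonet cap down into the neck, its two lugs through the two slots, turn it clockwise (seen from above) to its stop, about a quarter turn, and finish still holding the cap, pressing it down against the spring so that its flange sits flat on the rim of the neck. Leave the loose bearing, flange and nut lying where they are.

Things in the scene. Friction and masses are not known exactly. Their poses are not given: they have to be found in the camera images.
- pot: Blue round test pot, diameter 72 mm, fixed on a 104 mm square dark steel foot 10 mm thick with four bolts. Origin: centre of the underside, on the bench; z up along the neck's axis. Steel rim of the neck at z = 62 mm. The neck's two slots lie towards its +x and -x (white marks outside). A side arm, top at z = 56 mm, 38 mm wide, points to its +y and ends 112 mm from the axis
- neck (a point): Centre of the neck's rim, on the axis, 62 mm up. Round opening of diameter 40 mm with two slots 14 mm wide, to 27 mm from the axis, through a ledge 8 mm thick (z = 54 to 62 mm of the pot). Under the ledge lugs turn clockwise from above (from pot +x towards -y) by 1.35 rad (77 deg, red marks) to a fixed stop, the other way only a little
- follower (a joint): Brass spring plate inside the neck, travel down in m: 0 when up (its top at z = 56 mm of the pot), 0.012 when the cap is home. It pushes up with 3 N at first and 7 N with the cap home; beyond that the rim is hard
- notch (a point): Parking place in the notch of the side arm, at the level of the arm's top (56 mm above the bench), 85 mm from the pot's axis towards its +y. The notch is 14 mm wide, goes through the 8 mm thick arm, begins 68 mm from the axis and is open at the arm's outer end (112 mm): the pin can be lowered in from above or slid in
- pin: Loose steel pin, 70 g, upright. Origin: centre of its foot; z up. Shaft diameter 10 from z = 0 to 50 mm, collar diameter 22 from 50 to 55, orange grip diameter 16 from 55 to 89 mm. At the start it stands in the middle of the neck, foot 14 mm above the bench, in a bore of diameter 15 mm up to 28 mm above the bench. Parked, its collar lies on the arm, its foot hangs 6 mm above the bench
- cap: Loose black bayonet cap, 150 g, standing on its plug. Origin: centre of the plug's lower face; z up. Plug diameter 34 from z = 0 to 18 mm; two brass lugs at its foot (z = 0 to 6) towards its +x and -x, 8 mm wide, to 24 mm from the axis; flange diameter 64 from 18 to 24. Same after a half turn. Home: flange on the rim, origin 44 mm above the bench; the lugs can turn only below 48 mm
- cap_bar (a point): Middle of the cap's upright grip bar, on the cap's axis, 40 mm above the cap's origin. The bar runs along the cap's x (over the lugs, white line on top): 46 mm long, 14 mm thick, from 24 to 56 mm above the cap's origin. If let go after turning, the spring lifts the cap 4 mm off the rim, up to the ledge, and it stays there
- bearing: Loose grey ball bearing ring, diameter 62, 14 mm high, lying flat; a bystander, to be left alone. Origin: centre of the underside
- flange: Loose light grey flanged part, diameter 68, 24 mm high; a bystander, to be left alone. Origin: centre of the underside
- nut: Loose dark hexagon nut, 29x34x14 mm, lying flat; a bystander, to be left alone. Origin: centre of the underside
Mind the look-alikes: they are no part of the job. What is shaped like the cap but pink is not meant.

How it is judged:
By the outcome, as a careful person would: the job done as asked, in the order asked, and still so for the second after the job is handed in, while the arm keeps its last pose, push and grip.
It also fails if it takes over 51 s, if anything falls off the work surface, if the arm or the gripper's body presses on something with over 40 N, if the wrist force passes 120 N, or if a joint passes its speed limit or range.

## Robot

A 7-joint arm with a two-finger parallel gripper is mounted at the origin on a cart in front of the work surface, level with it; the furniture and walls round the work are solid. World frame = base frame: x ahead of the robot, y to its left, z up, the work surface at z = 0. Lengths are in m, angles in rad, forces in N, time in s.
With the tool pointing down it reaches from about 0.4 to 0.75 m from the base axis. Payload 19.5 kg.
Tool frame: the origin (TCP) lies midway between the tips of the shut fingers; the grasp point (between the pads) lies 19 mm behind it; x points along the fingers, y is the direction in which the jaws open and shut, and the axes are right-handed (so a half turn about x gives the same grasp; the last joint's range is limited). The gripper opens to 85 mm and grips with 20 to 120 N. Pads are 22 mm wide; open, the fingers measure 114 mm over their backs; the gripper's body (76 mm by 85 mm) begins 54 mm behind the grasp point. The pads swing forward as they close: fully open they stand 13 mm farther back than shut.
Start: joints at [1.076, 0.707, -0.028, 1.485, 0.022, 0.951, -0.075], TCP at [0.252, -0.517, 0.201] pointing down, gripper open.
Joint ranges: [-2.71, 2.71], [-0.32, 2.16], [-1.57, 1.52], [0, 2.45], [-1.46, 4.6], [0, 2.02], [-2.83, 2.83]. Speed limits (rad/s): [1.89, 1.89, 2.57, 2.57, 3.01, 3.01, 3.01].

## Interface

Orientations are given as a rotation vector (axis times angle).
In Python, from plant import read_state, optics, ctrl gives the robot as it stands.
- The arm moves only by the tool play_rows, never from a script. Its argument "targets" is a list of rows, each a list of 7 numbers: the turn, a rotation vector about the tool's x, y, z in rad, then the shift along the tool's x, y, z in m, then the gripper command: -1 is shut, 1 is fully open, values between are in proportion. A call has 1 to 10 rows; each row shifts and turns the commanded pose from where the row before left it, along the tool's axes as they then stand; what a row does not reach is not made up. A row lasts 1/8 s, in which the tool goes at most 62.5 mm and 10.7 degrees, less where a joint would pass 70% of its speed; a pose out of reach is approached as far as the arm can. A call is refused whole if a number of a shift passes 0.0625 or a number of a turn 0.188, either way. A call with a gripper value outside its range is refused whole. The fingers move at their own pace and stop on an object; "grip_force" is the grip in N (left out, the last holds). Time passes only in rows, so rows that do not move let the fingers close. It gives the time, the measured TCP pose, the force and the opening at its end, in the units of the state.
- read_state(): the state, without advancing time (a new reading comes with each control period).
- optics.grab_frame(name): name is "scene" or "side" or "wrist"; returns a dict with "image" (400x640x3 uint8, red, green, blue), "fx", "fy", "cx", "cy" (pixels), "R" (3x3) and "t" (3): a world point X has camera coordinates R X + t. Camera axes: x right, y down, z forward; pixel columns grow to the right and rows downward; lengths in m; the calibration is good to about 2 mm. A picture is of the moment at which its call begins. There is no depth.
- ctrl.hand_in(): hands the job in, once; it reports no verdict.
The state is a dict: "time": time; "q": joint angles; "dq": joint speeds; "joint_efforts": joint torques, N m; "tcp_pos": TCP position; "ee_rot": TCP orientation; "wrist_force": force on the tool from outside, world axes, zero at the start; "ft_torque": the same for the moment, N m; "gripper_width": finger opening in m.
Only numpy, scipy, OpenCV 4.12 (cv2) and the standard library are available. Lean on these libraries where they do the work, as an engineer would, in place of code of your own. Each camera call takes 0.05 s, during which the arm holds its last target. There are 200 camera calls.

## Working session

There is one attempt and no reset: what is moved stays moved. The work goes in short steps, Python scripts to look and compute and a tool call to move; the robot and the scene stay as the last step left them, time stands still between calls to the robot, and variables do not carry over. Pictures are saved under pics/ and viewed, about 8 in all and at most 12, crops included, and the job is handed in when it is done.

Besides the shell and the picture viewer there is one more tool, called after "Request:" by a JSON object that holds its "api" and its "payload". play_rows: Moves the arm, as the interface text tells. Its arguments: {"type":"object","properties":{"targets":{"type":"array"},"grip_force":{"type":"number"}},"required":["targets"]}

```bash
mkdir -p pics; cat > h.py <<'E'
import numpy as np, cv2
from plant import read_state, optics, ctrl
from scipy.spatial.transform import Rotation as Ro
import pickle
def grab(n,save):
    f=optics.grab_frame(n); pickle.dump(f,open(f'pics/{save}.pkl','wb'))
    cv2.imwrite(f'pics/{save}.png',f['image'][:,:,::-1]); return f
def load(s): return pickle.load(open(f'pics/{s}.pkl','rb'))
def pix(f,X):
    c=np.array(f['R'])@np.array(X,float)+np.array(f['t']); return np.array([f['fx']*c[0]/c[2]+f['cx'],f['fy']*c[1]/c[2]+f['cy']])
def onz(f,u,v,z):
    R=np.array(f['R']);t=np.array(f['t']);o=-R.T@t
    d=R.T@np.array([(u-f['cx'])/f['fx'],(v-f['cy'])/f['fy'],1]); return o+d*(z-o[2])/d[2]
E
python3 - <<'E'
from h import *
a=grab('scene','s0');b=grab('side','d0')
for f in(a,b): print(np.round(-np.array(f['R']).T@f['t'],3))
s=read_state();print(s['time'],s['tcp_pos'],s['ee_rot'],Ro.from_rotvec(s['ee_rot']).as_matrix().round(3),s['wrist_force'],s['gripper_width'])
E
```

```text
[-0.149  0.808  0.518]
[ 0.474 -0.592  0.543]
0.1 [ 0.25143922 -0.51682631  0.20018151] [ 1.97021311  0.45479964 -1.97067227] [[-0.     0.437 -0.899]
 [ 0.001 -0.899 -0.437]
 [-1.    -0.001  0.   ]] [-0.41834648 -0.62573052 -0.72241772] 0.08542322684888327
```

View pics/s0.png

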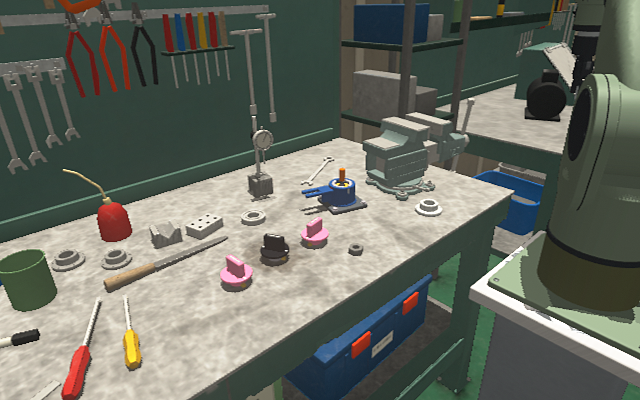

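View pics/d0.png

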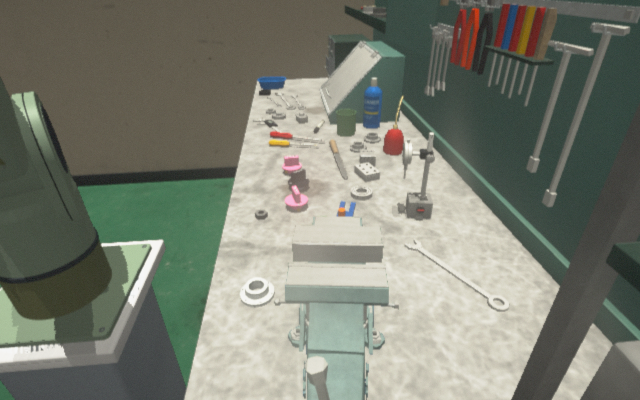

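The scene view shows the pot at about (342,190) with the orange pin at (342,175), the side arm pointing left to (305,190), and the black cap at (274,248) between two pink ones. The vise sits just beyond the pot. In the side view the vise hides most of the pot, and the cap is at (298,180).

```bash
python3 - <<'E'
from h import *
a=load('s0');im=a['image'][:,:,::-1]
cv2.imwrite('pics/c0.png',cv2.resize(im[160:285,250:410],None,fx=5,fy=4.8*5/4.8,interpolation=cv2.INTER_CUBIC)[:600])
print(onz(a,342,183,.062),onz(a,305,190,.056),onz(a,275,240,.056),onz(a,342,168,.103))
b=load('d0');print(onz(b,298,172,.056))
for n,u,v in(('vise',368,190),('vise2',432,195),('pink',315,245),('pink2',236,287)):print(n,onz(a,u,v,0))
E
```

```text
[0.57233113 0.08577321 0.062     ] [0.61795368 0.17743966 0.056     ] [0.47219342 0.38372987 0.056     ] [0.57645629 0.08196423 0.103     ]
[0.49291291 0.36503456 0.056     ]
vise [ 0.58169982 -0.03116888  0.        ]
vise2 [ 0.43324677 -0.13499347  0.        ]
pink [0.46622335 0.27841743 0.        ]
pink2 [0.45922772 0.49397151 0.        ]
```

View pics/c0.png

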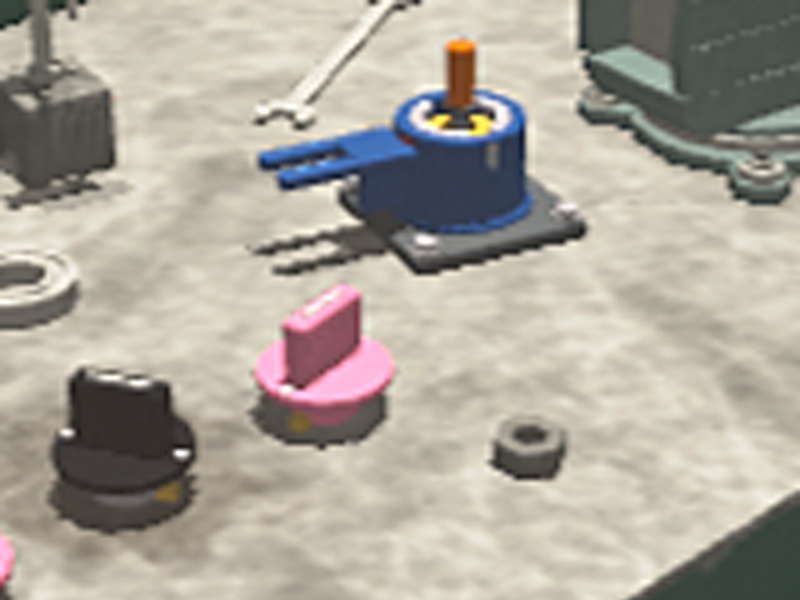

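Crop: rim centre is at crop (460,117), which is image (342,183). The arm tips are at crop (273,169), and the cap bar's white line runs from (82,375) to (150,383). I'll rise and swing towards the pot above the vise.

Request:
{"api": "play_rows", "payload": {"targets": [[0,0,0,-0.06,0,0,1],[0,0,0,-0.06,0,0,1],[0,0,0,-0.06,0,0,1],[0,0,0,0,-0.036,-0.045,1],[0,0,0,0,-0.036,-0.045,1],[0,0,0,0,-0.036,-0.045,1],[0,0,0,0,-0.036,-0.045,1],[0,0,0,0,-0.036,-0.045,1],[0,0,0,0,-0.036,-0.045,1],[0,0,0,0,-0.036,-0.045,1]]}}

```text
time: 1.35
tcp_pos: [0.425, -0.1509, 0.3806]
ee_rot: [1.97, 0.454, -1.97]
wrist_force: [0.3, -1.0, -0.7]
gripper_width: 0.0853
```

Request:
{"api": "play_rows", "payload": {"targets": [[0,0,0,0,-0.036,-0.045,1],[0,0,0,0,-0.036,-0.045,1],[0,0,0,0,-0.036,-0.045,1],[-0.18,0,0,0,0,0,1],[-0.18,0,0,0,0,0,1],[-0.18,0,0,0,0,0,1],[0,0,0,0,0,0,1]]}}

```text
time: 2.22
tcp_pos: [0.4986, 0.0034, 0.3804]
ee_rot: [1.621, 0.878, -1.622]
wrist_force: [-0.4, -0.2, -0.0]
gripper_width: 0.0854
```

```bash
cat >> h.py <<'E'
def st():
    s=read_state();print('t',round(s['time'],2),'tcp',np.round(s['tcp_pos'],4),'R',Ro.from_rotvec(s['ee_rot']).as_matrix().round(3).tolist(),'F',np.round(s['wrist_force'],1),'q',np.round(s['q'],2),'w',round(s['gripper_width'],4));return s
def delta(p,yaw_y=None):
    """tool-frame shift to world p; if yaw_y: also world angle of jaw axis -> turn about tool x"""
    s=read_state();R=Ro.from_rotvec(s['ee_rot']).as_matrix()
    print('shift',np.round(R.T@(np.array(p)-s['tcp_pos']),4))
    if yaw_y is not None:
        a=np.arctan2(R[1,1],R[0,1]);d=-(yaw_y-a);d=(d+np.pi/2)%np.pi-np.pi/2;print('turn x',round(d,4),'tilt',R[:,0].round(4))
E
python3 - <<'E'
from h import *
st();f=grab('wrist','w0');print(-np.array(f['R']).T@f['t'],f['R'])
for p in([.575,.084,.103],[.62,.177,.056],[.48,.375,.056]):print(pix(f,p))
E
```

```text
t 2.23 tcp [0.4986 0.0034 0.3804] R [[-0.001, 0.837, -0.547], [0.0, -0.547, -0.837], [-1.0, -0.001, 0.0]] F [-0.4 -0.2 -0. ] q [ 0.09  0.43 -0.28  1.37  0.12  1.35 -0.77] w 0.0854
[0.53700709 0.0629026  0.55424289] [[ 8.36406556e-01 -5.48108722e-01 -9.50276606e-04]
 [-5.26062021e-01 -8.03247953e-01  2.79376942e-01]
 [-1.53892246e-01 -2.33172802e-01 -9.60181036e-01]]
[336.75484424  85.48148767]
[327.61152832  17.29800359]
[172.87394948 -51.95311943]
```

View pics/w0.png

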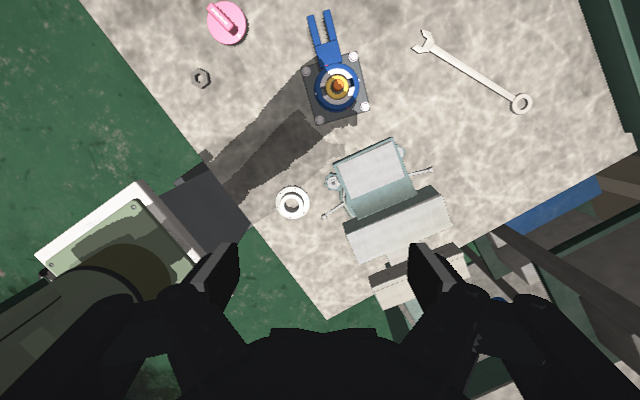

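The wrist view shows the pot with its arm pointing up at about (320,30) and the pin at (338,87). The vise is below and right of it, about 100 mm away. Measuring the pot in an enlarged crop.

```bash
python3 - <<'E'
from h import *
f=load('w0');cv2.imwrite('pics/c1.png',cv2.resize(f['image'][0:130,280:400][:,:,::-1],None,fx=4.6,fy=4.6,interpolation=cv2.INTER_CUBIC))
E
```

```text
(no output)
```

View pics/c1.png

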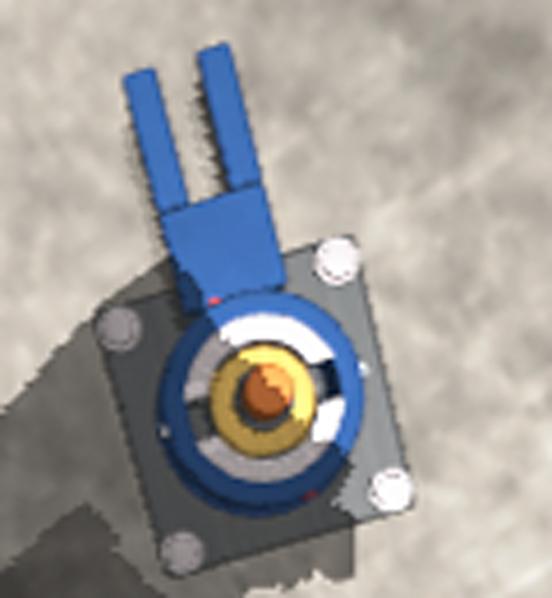

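```bash
python3 - <<'E'
from h import *
f=load('w0')
P=lambda u,v,z: onz(f,280+(u+.5)/4.6-.5,(v+.5)/4.6-.5,z)
c=P(262,397,.062);b=np.mean([P(u,v,.012) for u,v in((338,260),(118,327),(182,551),(391,490))],0)
t=P(176,60,.056);print(c,b,t,np.linalg.norm((t-c)[:2]))
dg=lambda d:np.degrees(np.arctan2(d[1],d[0]))
print('+y',dg(t-c),dg(t-b),'arm edges',dg(P(123,78,.056)-P(188,300,.056)),dg(P(228,42,.056)-P(284,280,.056)),'+x',dg(P(363,370,.05)-P(165,431,.05)),'bolts',dg(P(338,260,.012)-P(182,551,.012))-45+0, dg(P(338,260,.012)-P(118,327,.012)),dg(P(391,490,.012)-P(182,551,.012)))
print('pin',P(266,384,.103))
a=load('s0');print('scene',onz(a,250+460/5,160+117/5,.062),onz(a,250+460/5,160+47/5,.103))
E
```

```text
[0.57784403 0.08553302 0.062     ] [0.57793835 0.08492202 0.012     ] [0.61090982 0.19047853 0.056     ] 0.11003139614402005
+y 72.51162197703096 72.65336500035434 arm edges 74.31443145281253 72.14884181714189 +x -17.071032592240357 bolts -17.411138156300225 -17.60336785492699 -17.498885824585756
pin [0.57762369 0.0862497  0.103     ]
scene [0.57047173 0.08762468 0.062     ] [0.56950997 0.08888092 0.103     ]
```

```bash
python3 - <<'E'
from h import *
delta([.578,.0857,.20],np.radians(-17.4)); delta([.578,.0857,.07])
f=load('w0');print(onz(f,395,140,.17),onz(f,335,155,.17))
E
```

```text
shift [ 0.1804  0.0211 -0.1124]
turn x -0.2785 tilt [-5.e-04  2.e-04 -1.e+00]
shift [ 0.3104  0.0212 -0.1124]
[ 0.59770559 -0.01888753  0.17      ] [0.52022199 0.00801864 0.17      ]
```

Request:
{"api": "play_rows", "payload": {"targets": [[0,0,0,0.0,0.0106,-0.0562,1],[0,0,0,0,0.0106,-0.0562,1],[-0.1393,0,0,0.045,0,0,1],[-0.1393,0,0,0.045,0,0,1],[0,0,0,0.045,0,0,1],[0,0,0,0.045,0,0,1],[0,0,0,0,0,0,1],[0,0,0,0,0,0,1]]}}

```text
time: 3.28
tcp_pos: [0.5786, 0.0864, 0.2023]
ee_rot: [1.429, 1.051, -1.426]
wrist_force: [0.7, 0.9, 0.5]
gripper_width: 0.0853
```

```bash
python3 - <<'E'
from h import *
st();f=grab('wrist','w1');delta([.578,.0857,.07],np.radians(-17.4))
E
```

```text
t 3.27 tcp [0.5786 0.0864 0.2023] R [[0.002, 0.955, -0.297], [0.0, -0.297, -0.955], [-1.0, 0.002, -0.001]] F [0.7 0.9 0.5] q [-0.04  0.73 -0.32  1.44  0.25  1.01 -0.73] w 0.0853
shift [ 0.1325 -0.0007  0.001 ]
turn x 0.0028 tilt [ 2.4e-03  5.0e-04 -1.0e+00]
```

View pics/w1.png

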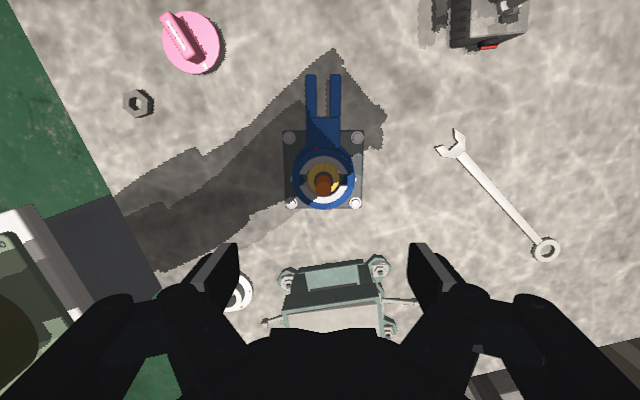

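The pot is square in the image: rim centre at about (324,178), pin top at (323,183), arm tips at (322,75). Quick check of the positions.

```bash
python3 - <<'E'
from h import *
f=load('w1')
print(onz(f,324,177.5,.062),onz(f,323,183,.103),onz(f,322.5,75,.056),np.mean([onz(f,*p,.012) for p in((289,138),(357,138),(292,202),(355,203))],0),pix(f,[.578,.0853,.062]),pix(f,[.578,.0857,.103]),pix(f,[.6114,.192,.056]))
E
```

```text
[0.57950881 0.08677732 0.062     ] [0.57942415 0.09057669 0.103     ] [0.6100809  0.19038098 0.056     ] [0.57800411 0.08421477 0.012     ] [323.11294125 179.10890253] [323.0920945 187.9811326] [323.2458832   72.99334817]
```

Request:
{"api": "play_rows", "payload": {"targets": [[0,0,0,0.045,0,0,1],[0,0,0,0.045,0,0,1],[0,0,0,0.0425,0,0,1],[0,0,0,0,0,0,1],[0,0,0,0,0,0,-1],[0,0,0,0,0,0,-1],[0,0,0,0,0,0,-1],[0,0,0,0,0,0,-1],[0,0,0,0,0,0,-1],[0,0,0,0,0,0,-1]], "grip_force": 50}}

```text
time: 4.58
tcp_pos: [0.5783, 0.0863, 0.0687]
ee_rot: [1.427, 1.052, -1.425]
wrist_force: [-0.5, -0.4, 6.8]
gripper_width: 0.0116
```

Request:
{"api": "play_rows", "payload": {"targets": [[0,0,0,0,0,0,-1],[0,0,0,0,0,0,-1]]}}

```text
time: 4.82
tcp_pos: [0.5783, 0.0863, 0.0687]
ee_rot: [1.427, 1.052, -1.425]
wrist_force: [-0.1, 0.2, 7.4]
gripper_width: 0.0112
```

```bash
python3 - <<'E'
from h import *
st();f=grab('wrist','w2');cv2.imwrite('pics/c2.png',cv2.resize(f['image'][150:390,170:490][:,:,::-1],None,fx=2.4,fy=2.4))
E
```

```text
t 4.83 tcp [0.5783 0.0863 0.0687] R [[0.001, 0.956, -0.295], [0.0, -0.295, -0.956], [-1.0, 0.001, -0.001]] F [-0.1  0.2  7.4] q [-0.07  0.9  -0.27  1.59  0.33  0.7  -0.79] w 0.0112
```

View pics/c2.png

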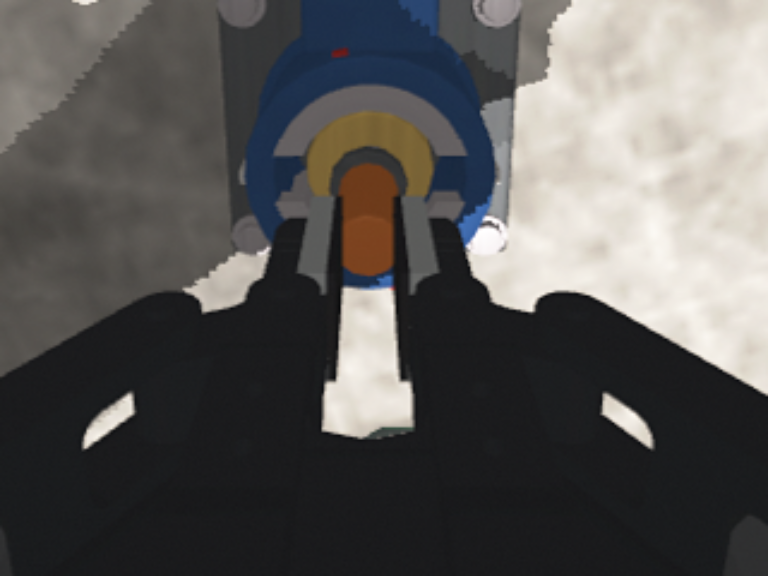

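The orange grip is between both pads (centre about (370,235) in the crop). The tips seem to touch the collar, with 7 N upward, so I'll regrip 4 mm higher.

Request:
{"api": "play_rows", "payload": {"targets": [[0,0,0,0,0,0,-0.3],[0,0,0,0,0,0,-0.3],[0,0,0,-0.004,0,0,-0.3],[0,0,0,0,0,0,-0.3],[0,0,0,0,0,0,-1],[0,0,0,0,0,0,-1],[0,0,0,0,0,0,-1],[0,0,0,0,0,0,-1],[0,0,0,0,0,0,-1]]}}

```text
time: 6.0
tcp_pos: [0.5781, 0.0862, 0.0723]
ee_rot: [1.427, 1.052, -1.426]
wrist_force: [-0.6, 0.1, 5.0]
gripper_width: -0.0002
```

Request:
{"api": "play_rows", "payload": {"targets": [[0,0,0,-0.01,0,0,-1],[0,0,0,-0.025,0,0,-1],[0,0,0,-0.025,0,0,-1],[0,0,0,0,0,0,-1]]}}

```text
time: 6.5
tcp_pos: [0.5786, 0.0863, 0.134]
ee_rot: [1.428, 1.051, -1.424]
wrist_force: [-0.2, 0.3, -0.0]
gripper_width: 0.0
```

```bash
python3 - <<'E'
from h import *
st();f=grab('scene','s1');g=grab('wrist','w3')
i1=cv2.resize(f['image'][120:230,280:400],None,fx=3.3,fy=3.3);i2=cv2.resize(g['image'][40:360,160:480],(363,363))
cv2.imwrite('pics/c3.png',np.hstack([i1,i2])[:,:,::-1])
E
```

```text
t 6.5 tcp [0.5786 0.0863 0.134 ] R [[0.003, 0.955, -0.295], [0.001, -0.295, -0.955], [-1.0, 0.002, -0.001]] F [-0.2  0.3 -0. ] q [-0.05  0.81 -0.3   1.53  0.29  0.84 -0.76] w 0.0
```

View pics/c3.png

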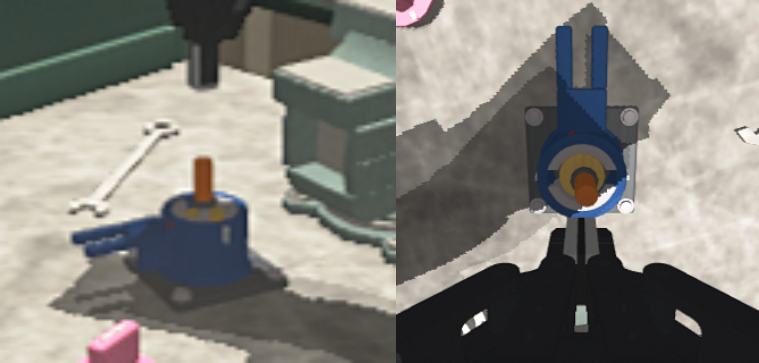

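```bash
python3 - <<'E'
from h import *
f=load('s1');g=load('w3')
print('tip pred',pix(f,[.5786,.0863,.134]),'seen',280+205/3.3,120+85/3.3)
for p in([.5786,.0863,.103],[.5786,.0863,.062]):print('pin top / rim pred',pix(f,p),pix(g,p),'camR',np.round(np.array(g['R'])[2],3))
for m in('scene','wrist'):
    F=f if m=='scene' else g; im=F['image'].astype(int)
    k=(im[...,0]>140)&(im[...,1]<im[...,0]*.62)&(im[...,2]<60) if m=='scene' else (im[...,0]>110)&(im[...,1]<im[...,0]*.62)&(im[...,2]<60)
    k[:, :250]=0;k[:,420:]=0;k[:120]=0;ys,xs=np.nonzero(k);print(m,xs.min(),xs.max(),ys.min(),ys.max(),xs.mean(),len(xs))
print('tip in wrist',pix(g,[.5786,.0863,.134]))
E
```

```text
tip pred [340.30410461 157.20160847] seen 342.1212121212121 145.75757575757575
pin top / rim pred [340.26439853 168.21787865] [324.36455094 209.81400966] camR [-0.082 -0.266 -0.96 ]
pin top / rim pred [340.21335963 182.37839007] [324.09341055 194.8007253 ] camR [-0.082 -0.266 -0.96 ]
scene 352 418 292 357 380.90133333333335 375
wrist 319 337 204 221 327.572 250
tip in wrist [324.64594882 225.39526092]
```

```bash
python3 - <<'E'
from h import *
from scipy.optimize import least_squares as ls
f=load('s1');g=load('w3')
print('tip',ls(lambda X:np.r_[pix(f,X)-[342,146.5],pix(g,X)-[322,241]],[.57,.08,.14]).x)
r=ls(lambda X:np.r_[pix(f,X)-[280+203/3.3,120+159/3.3],pix(g,X)-[327.5,211]],[.57,.08,.14]);print('pintop',r.x,r.fun)
i1=cv2.resize(f['image'][130:180,310:380],None,fx=8,fy=8);i2=cv2.resize(g['image'][190:290,270:380],None,fx=4,fy=4)
cv2.imwrite('pics/c4.png',np.hstack([i1[:400],i2[:400,:]])[:,:600,::-1] if 0 else np.hstack([i1[:400,:400],i2[:400,:400]])[:,:,::-1])
E
```

```text
tip [0.57744405 0.0884508  0.16168849]
pintop [0.58026232 0.08376664 0.10089009] [-1.0144995   0.35459896 -0.10094907  0.293457  ]
```

View pics/c4.png

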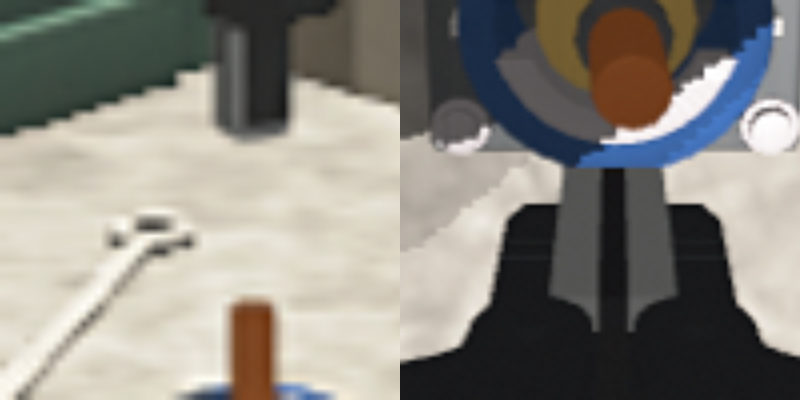

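```bash
python3 - <<'E'
from h import *
f=load('s1');g=load('w3')
for z in(.134,.15,.16,.165):print(z,pix(f,[.5786,.0863,z]),pix(g,[.5786,.0863,z]),pix(g,[.5786+.0033,.0863+.0105,z]))
E
```

```text
0.134 [340.30410461 157.20160847] [324.64594882 225.39526092] [324.74483    209.40994397]
0.15 [340.32498733 151.40779247] [324.82970256 235.56986882] [324.94104704 218.3016739 ]
0.16 [340.33817673 147.74845369] [324.9624044  242.91768798] [325.08312083 224.73985929]
0.165 [340.34481165 145.90762507] [325.03489026 246.93129447] [325.16085785 228.26257379]
```

Both views agree that the finger tips are really about 28 mm higher than the reported TCP, so the first grip only caught the pin's top. I'll open partly and step down, watching the force.

Request:
{"api": "play_rows", "payload": {"targets": [[0,0,0,0,0,0,-0.2],[0,0,0,0,0,0,-0.2],[0,0,0,0,0,0,-0.2],[0,0,0,0.034,0,0,-0.2],[0,0,0,0.034,0,0,-0.2],[0,0,0,0.005,0,0,-0.2],[0,0,0,0.005,0,0,-0.2],[0,0,0,0,0,0,-0.2]]}}

```text
time: 7.6
tcp_pos: [0.5782, 0.0862, 0.0549]
ee_rot: [1.427, 1.052, -1.425]
wrist_force: [0.7, 0.2, 0.1]
gripper_width: 0.0342
```

Request:
{"api": "play_rows", "payload": {"targets": [[0,0,0,0.004,0,0,-0.2],[0,0,0,0.004,0,0,-0.2],[0,0,0,0,0,0,-0.2]]}}

```text
time: 7.98
tcp_pos: [0.5778, 0.0861, 0.0459]
ee_rot: [1.426, 1.053, -1.427]
wrist_force: [-0.8, -0.3, -0.3]
gripper_width: 0.0342
```

```bash
python3 - <<'E'
from h import *
st();f=grab('scene','s2')
i=cv2.resize(f['image'][130:220,290:400],None,fx=5,fy=5);cv2.imwrite('pics/c5.png',i[:,:,::-1])
E
```

```text
t 7.97 tcp [0.5778 0.0861 0.0459] R [[-0.0, 0.956, -0.295], [0.0, -0.295, -0.956], [-1.0, -0.0, 0.0]] F [-0.8 -0.3 -0.3] q [-0.08  0.94 -0.26  1.6   0.34  0.65 -0.81] w 0.0342
```

View pics/c5.png

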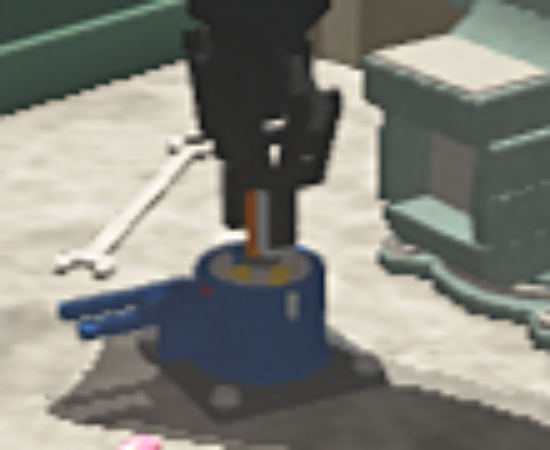

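The fingers (tips near crop (270,250)) now straddle the orange grip just above the rim without touching it. Closing.

Request:
{"api": "play_rows", "payload": {"targets": [[0,0,0,0,0,0,-1],[0,0,0,0,0,0,-1],[0,0,0,0,0,0,-1],[0,0,0,0,0,0,-1],[0,0,0,0,0,0,-1]]}}

```text
time: 8.65
tcp_pos: [0.5781, 0.0861, 0.0463]
ee_rot: [1.427, 1.052, -1.426]
wrist_force: [1.7, -0.4, 5.6]
gripper_width: 0.0142
```

Request:
{"api": "play_rows", "payload": {"targets": [[0,0,0,-0.005,0,0,-1],[0,0,0,-0.02,0,0,-1],[0,0,0,-0.02,0,0,-1],[0,0,0,-0.02,0,0,-1],[0,0,0,0,0,0,-1]], "grip_force": 60}}

```text
time: 9.28
tcp_pos: [0.5782, 0.0862, 0.1122]
ee_rot: [1.427, 1.052, -1.425]
wrist_force: [-1.0, -0.0, -1.6]
gripper_width: 0.0136
```

```bash
python3 - <<'E'
from h import *
st();f=grab('scene','s3');g=grab('wrist','w4')
i1=cv2.resize(f['image'][110:210,290:390],None,fx=4,fy=4);i2=g['image'][0:400,150:500]
cv2.imwrite('pics/c6.png',np.hstack([i1,i2])[:,:,::-1])
E
```

```text
t 9.28 tcp [0.5782 0.0862 0.1122] R [[0.001, 0.955, -0.295], [0.0, -0.295, -0.955], [-1.0, 0.001, -0.001]] F [-1.  -0.  -1.6] q [-0.06  0.84 -0.29  1.55  0.31  0.79 -0.77] w 0.0136
```

View pics/c6.png

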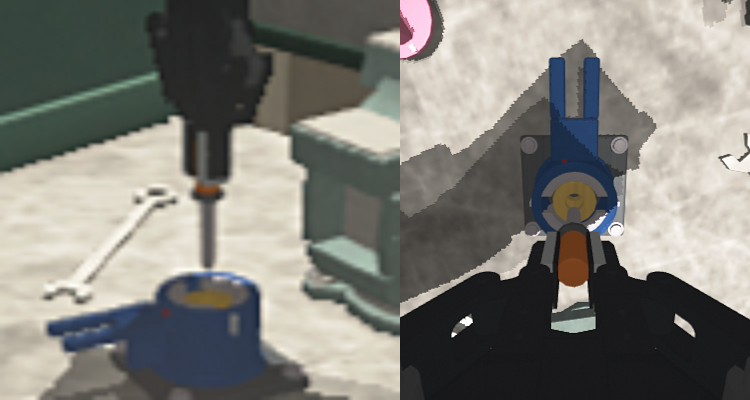

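The pin hangs vertically in the grip, foot at left-crop (208,267), over the neck. In the wrist view it lines up with the notch centre (column 574 in the crop for both). Moving it 85 mm along the arm, then down.

Request:
{"api": "play_rows", "payload": {"targets": [[0,0,0,0,0,-0.03,-1],[0,0,0,0,0,-0.03,-1],[0,0,0,0,0,-0.025,-1],[0,0,0,0,0,0,-1],[0,0,0,0.02,0,0,-1],[0,0,0,0.025,0,0,-1],[0,0,0,0,0,0,-1]]}}

```text
time: 10.25
tcp_pos: [0.6018, 0.1663, 0.0644]
ee_rot: [1.424, 1.053, -1.43]
wrist_force: [0.2, 0.1, 0.1]
gripper_width: 0.014
```

Request:
{"api": "play_rows", "payload": {"targets": [[0,0,0,0.015,0,0,-1],[0,0,0,0.008,0,0,-1],[0,0,0,0,0,0,-1]]}}

```text
time: 10.62
tcp_pos: [0.6027, 0.1672, 0.0427]
ee_rot: [1.426, 1.053, -1.427]
wrist_force: [0.1, -0.3, -0.6]
gripper_width: 0.0146
```

Request:
{"api": "play_rows", "payload": {"targets": [[0,0,0,0.003,0,0,-1],[0,0,0,0.002,0,0,-1],[0,0,0,0,0,0,-1]]}}

```text
time: 11.0
tcp_pos: [0.6031, 0.1674, 0.0384]
ee_rot: [1.427, 1.052, -1.426]
wrist_force: [-0.3, -0.7, 3.0]
gripper_width: 0.014
```

Request:
{"api": "play_rows", "payload": {"targets": [[0,0,0,0,0,0,-0.2],[0,0,0,0,0,0,-0.2],[0,0,0,0,0,0,-0.2],[0,0,0,0,0,0,-0.2],[0,0,0,-0.03,0,0,-0.2],[0,0,0,-0.06,0,0,-0.2],[0,0,0,-0.06,0,0,0.2],[0,0,0,-0.06,0,0,0.2],[0,0,0,0,0,0,0.2]]}}

```text
time: 12.12
tcp_pos: [0.6042, 0.1679, 0.2524]
ee_rot: [1.432, 1.05, -1.42]
wrist_force: [0.9, -0.7, -1.5]
gripper_width: 0.0515
```

```bash
python3 - <<'E'
from h import *
st();f=grab('scene','s4');g=grab('wrist','w5')
np.set_printoptions(suppress=True,precision=4)
im=f['image'].astype(int);k=(im[...,0]>110)&(im[...,1]<im[...,0]*.65)&(im[...,2]<70);k[:, :295]=0;k[:,370:]=0;k[:130]=0;k[215:]=0;ys,xs=np.nonzero(k)
print('orange',len(xs),xs.mean(),ys.min(),ys.max(),'pred top',pix(f,[.6034,.1664,.095]),pix(f,[.6034,.1664,.061]))
# black cap in s0
im=load('s0')['image'][225:285,250:310].max(2); 
a=load('s0')
for u,v,z,n in((250+116/5,160+379/5,.056,'bar top'),(250+123/5,160+455/5,.024,'flange'),):print(n,onz(a,u,v,z))
p=[onz(a,250+x/5,160+y/5,.056) for x,y in((82,375),(152,384))];print(p)
p=[onz(a,250+x/5,160+y/5,.024) for x,y in((66,434),(183,454))];print(p)
delta([.55,.30,.33]); delta([.48,.38,.33])
E
```

```text
t 12.12 tcp [0.6042 0.1679 0.2524] R [[0.006, 0.955, -0.295], [0.002, -0.295, -0.955], [-1.0, 0.005, -0.004]] F [ 0.9 -0.7 -1.5] q [-0.19  0.75 -0.31  1.19  0.23  1.23 -0.8 ] w 0.0515
orange 56 312.5 177 189 pred top [311.3938 176.7537] [311.7439 188.7021]
bar top [0.4886 0.3764 0.056 ]
flange [0.4798 0.3817 0.024 ]
[array([0.5014, 0.385 , 0.056 ]), array([0.4746, 0.3677, 0.056 ])]
[array([0.5105, 0.39  , 0.024 ]), array([0.4626, 0.3625, 0.024 ])]
shift [-0.0819 -0.0897 -0.1112]
shift [-0.0819 -0.1802 -0.167 ]
```

The pin is parked: orange rows 177–189 match the prediction of 176.8–188.7. Moving on to look at the cap.

Request:
{"api": "play_rows", "payload": {"targets": [[0,0,0,-0.025,-0.04,-0.016,0.2],[0,0,0,-0.025,-0.04,-0.016,0.2],[0,0,0,0,-0.045,-0.017,0.2],[0,0,0,0,-0.045,-0.017,0.2],[0,0,0,0,0,0,0.2],[0,0,0,0,0,0,0.2]]}}

```text
time: 12.98
tcp_pos: [0.4602, 0.2801, 0.2974]
ee_rot: [1.425, 1.052, -1.428]
wrist_force: [0.0, 0.3, -1.0]
gripper_width: 0.0515
```

```bash
python3 - <<'E'
from h import *
st();g=grab('wrist','w6')
u,v=pix(g,[.487,.377,.03]).astype(int);print(u,v)
x0,y0=max(u-75,0),max(v-65,0);c=g['image'][y0:y0+130,x0:x0+150];print(x0,y0)
cv2.imwrite('pics/c7.png',cv2.resize(c,None,fx=4.6,fy=4.6,interpolation=cv2.INTER_CUBIC)[:,:,::-1])
E
```

```text
t 12.97 tcp [0.4602 0.2801 0.2974] R [[-0.001, 0.955, -0.295], [-0.001, -0.295, -0.955], [-1.0, -0.001, 0.001]] F [ 0.   0.3 -1. ] q [-0.43  0.56 -0.33  1.43  0.19  1.17 -1.08] w 0.0515
321 91
246 26
```

```bash
python3 - <<'E'
from h import *
g=load('w6');x0,y0=246,26;c=g['image'][y0:y0+130,x0:x0+150]
m=c.max(2)
for th in(60,80):
    k=(m<th).astype(np.uint8);n,l,s,ce=cv2.connectedComponentsWithStats(k)
    for i in range(1,n):
        if s[i,4]>60: print(th,s[i],ce[i].round(1))
k=(m<70).astype(np.uint8);n,l,s,ce=cv2.connectedComponentsWithStats(k);i=1+np.argmax(s[1:,4])
hull=cv2.convexHull(np.argwhere(l==i)[:,::-1].astype(np.int32));h=np.zeros_like(k);cv2.fillPoly(h,[hull],1)
b=((m>150)&(h>0)).astype(np.uint8);n,L,S,C=cv2.connectedComponentsWithStats(b,connectivity=8)
for j in range(1,n):
    ys,xs=np.nonzero(L==j);print('bright',S[j],C[j].round(1), c[ys,xs].mean(0).round())
# ascii
sub=m[::3,::2]
for r in sub: print(''.join(' .:-=+*#%@'[min(9,v*10//256)] for v in r))
E
```

```text
60 [  57   42   43   46 1429] [78.  64.7]
80 [  55   35   49   57 1613] [78.5 64.5]
80 [111  70  11  18  83] [117.2  79.7]
80 [  23   79   74   51 1753] [ 56.3 107.9]
bright [91 49  3  3  6] [91.8 50.2] [177. 171. 165.]
bright [71 55 16 17 39] [78.6 62.7] [182. 176. 169.]
bright [64 78  3  3  7] [65. 79.] [186. 180. 173.]<stdin>:15: RuntimeWarning: overflow encountered in scalar multiply
Traceback (most recent call last):
OverflowError: Python integer 256 out of bounds for uint8
```

```bash
python3 - <<'E'
from h import *
g=load('w6');P=lambda u,v,z:onz(g,246+u,26+v,z)
A,B=P(91.8,50.2,.024),P(65,79,.024);d=A-B
print('marks',A,B,(A+B)/2,np.degrees(np.arctan2(d[1],d[0])),np.hypot(*d[:2]))
c=P(78.6,62.7,.056);e=P(86.5,54.5,.056)-P(70.5,72,.056);print('line',c,np.degrees(np.arctan2(e[1],e[0])),np.hypot(*e[:2]))
print('disk',P(78.5,64.7,.024))
print('pot check for bias: w6',pix(g,[.578,.0855,.062]))
d=load('d0');print('side',onz(d,298,172,.056))
E
```

```text
marks [0.51610168 0.3898861  0.024     ] [0.46648631 0.36336503 0.024     ] [0.491294   0.37662556 0.024     ] 28.125989560325397 0.0562587959061642
line [0.49182459 0.3770135  0.056     ] 28.59897273457814 0.031400510980895024
disk [0.49172585 0.37662631 0.024     ]
pot check for bias: w6 [429.91657221 256.98614399]
side [0.49291291 0.36503456 0.056     ]
```

Cap found by image code: the flange marks and bar line agree at (0.4915, 0.3768), bar at 28.3°. Moving over it and turning the jaws to 118°.

Request:
{"api": "play_rows", "payload": {"targets": [[0,0,0,0,0.0007,-0.0508,0.2],[0,0,0,0,0.0007,-0.0508,0.2],[-0.182,0,0,0,0,0,0.2],[-0.182,0,0,0,0,0,0.2],[-0.182,0,0,0,0,0,0.2],[-0.182,0,0,0,0,0,0.2],[-0.182,0,0,0,0,0,0.2],[-0.182,0,0,0,0,0,0.2],[-0.182,0,0,0,0,0,0.2]]}}

```text
time: 14.15
tcp_pos: [0.4921, 0.3763, 0.2974]
ee_rot: [0.463, 1.521, -0.464]
wrist_force: [0.6, 0.6, 0.1]
gripper_width: 0.0515
```

Request:
{"api": "play_rows", "payload": {"targets": [[-0.182,0,0,0.03,0,0,0.2],[-0.182,0,0,0.03,0,0,0.2],[-0.182,0,0,0.03,0,0,0.2],[-0.182,0,0,0.03,0,0,0.2],[-0.182,0,0,0.03,0,0,0.2],[-0.182,0,0,0.03,0,0,0.2],[0,0,0,0,0,0,0.2],[0,0,0,0,0,0,0.2]]}}

```text
time: 15.15
tcp_pos: [0.4918, 0.3772, 0.119]
ee_rot: [-0.384, 1.536, 0.385]
wrist_force: [0.3, 0.7, 0.5]
gripper_width: 0.0509
```

```bash
python3 - <<'E'
from h import *
st();delta([.4917,.3768,.02],np.radians(118.3))
g=grab('wrist','w7')
E
```

```text
t 15.15 tcp [0.4918 0.3772 0.119 ] R [[0.0, -0.471, 0.882], [0.001, 0.882, 0.471], [-1.0, 0.001, 0.001]] F [0.3 0.7 0.5] q [-0.35  0.98 -0.83  1.4   0.76  1.1   0.76] w 0.0509
shift [ 0.099  -0.0004 -0.0004]
turn x -0.0033 tilt [ 4.e-04  8.e-04 -1.e+00]
```

Request:
{"api": "play_rows", "payload": {"targets": [[0,0,0,0.04,0,0,0.2],[0,0,0,0.04,0,0,0.2],[0,0,0,0.012,0,0,0.2],[0,0,0,0.01,0,0,0.2],[0,0,0,0.01,0,0,0.2],[0,0,0,0,0,0,0.2]]}}

```text
time: 15.95
tcp_pos: [0.4913, 0.3772, 0.0062]
ee_rot: [-0.388, 1.536, 0.388]
wrist_force: [0.1, -0.3, 0.2]
gripper_width: 0.0512
```

```bash
python3 - <<'E'
from h import *
s=st();f=grab('scene','s5');cv2.imwrite('pics/c8.png',f['image'][200:300,220:330][:,:,::-1])
im=f['image'].astype(int)
# sample columns of gripper vs cap: print brightness down rows at tip columns
for X in([.4918,.3772,.028],[.4918-.0118,.3772+.022,.03],[.4918+.0118,.3772-.022,.03]):print(pix(f,X))
for u in range(258,292,3): print(u,im[222:264:2,u].max(1))
E
```

```text
t 15.95 tcp [0.4913 0.3772 0.0062] R [[0.0, -0.475, 0.88], [0.0, 0.88, 0.475], [-1.0, 0.0, 0.0]] F [ 0.1 -0.3  0.2] q [-0.38  1.13 -0.75  1.46  0.89  0.91  0.66] w 0.0512
[272.86666489 246.4374514 ]
[267.72427798 251.73381013]
[277.6540184  239.85589759]
258 [ 62  54  55  79  59  57  51 171 203 190 190 184 106 106 104  98  82  77
  81  80  80]
261 [ 53  54  55  54  52  55  55  57 156 165 138 185  89  53  50  48  64  79
  81  80  78]
264 [51 47 47 50 53 54 53 56 54 55 54 55 55 72 57 53 53 52 78 77 78]
267 [ 50 133 217 157  55  53  53  51  52  54  53  54  55  50  68  52  52  52
  76  74  78]
270 [ 51  52  48  47  44  43  42 112 115 116 108 103 103 100  94  50  52  52
  57  98  77]
273 [ 52  61 148 214 231 224 163  67  45  46  44  51  60  61  47  52  52  52
  45 111  80]
276 [ 51  51  50  51  50  49  47 125  46  51  51  51  50  50  49  50  52  51
  55 112  79]
279 [49 52 51 52 52 51 50 93 52 49 49 50 51 50 51 51 50 50 89 92 75]
282 [ 59  51  52  44  41  42  42  36  45  48  49  48  50  50  50  50  50  42
 137  88  75]
285 [229 235 236 245 248 226 220 138 123 111  89  47  49  49 117  48  47  96
 109  89  75]
288 [233 224 231 232 226 226 131 112 120 121 108  83  56  45  50  56  80  76
  79  78  78]
291 [237 230 228 228 224 236 110 119 118 114 122  84  79  73  77  78  82  77
  77  75  76]
```

Request:
{"api": "play_rows", "payload": {"targets": [[0,0,0,-0.003,0,0,0.2],[0,0,0,0,0,0,-1],[0,0,0,0,0,0,-1],[0,0,0,0,0,0,-1],[0,0,0,0,0,0,-1],[0,0,0,0,0,0,-1],[0,0,0,0,0,0,-1],[0,0,0,0,0,0,-1]], "grip_force": 80}}

```text
time: 17.0
tcp_pos: [0.4914, 0.3773, 0.0094]
ee_rot: [-0.388, 1.535, 0.389]
wrist_force: [-0.4, -1.1, 5.1]
gripper_width: 0.0119
```

Request:
{"api": "play_rows", "payload": {"targets": [[0,0,0,-0.005,0,0,-1],[0,0,0,-0.005,0,0,-1],[0,0,0,0,0,0,-1]]}}

```text
time: 17.38
tcp_pos: [0.4914, 0.3773, 0.0195]
ee_rot: [-0.388, 1.535, 0.389]
wrist_force: [0.0, -0.4, -1.8]
gripper_width: 0.012
```

Request:
{"api": "play_rows", "payload": {"targets": [[0,0,0,-0.04,0,0,-1],[0,0,0,-0.04,0,0,-1],[0,0,0,-0.04,0,0,-1],[0,0,0,0,0,0,-1]]}}

```text
time: 17.88
tcp_pos: [0.4919, 0.378, 0.1416]
ee_rot: [-0.387, 1.532, 0.39]
wrist_force: [-0.4, -0.4, -2.3]
gripper_width: 0.0123
```

```bash
python3 - <<'E'
from h import *
st();delta([.5782,.0857,.14],np.radians(72.6))
E
```

```text
t 17.88 tcp [0.4919 0.378  0.1416] R [[0.003, -0.476, 0.88], [0.003, 0.88, 0.476], [-1.0, 0.001, 0.004]] F [-0.4 -0.4 -2.3] q [-0.35  0.95 -0.84  1.37  0.74  1.14  0.78] w 0.0123
shift [ 0.0011 -0.2982 -0.0631]
turn x 0.7992 tilt [ 0.0028  0.0026 -1.    ]
```

Request:
{"api": "play_rows", "payload": {"targets": [[0,0,0,0,-0.04,-0.0085,-1],[0,0,0,0,-0.05,-0.0105,-1],[0,0,0,0,-0.05,-0.0105,-1],[0,0,0,0,-0.05,-0.0105,-1],[0,0,0,0,-0.05,-0.0105,-1],[0,0,0,0,-0.04,-0.0085,-1],[0,0,0,0,-0.0182,-0.0041,-1],[0.16,0,0,0,0,0,-1],[0.16,0,0,0,0,0,-1],[0.16,0,0,0,0,0,-1]]}}

```text
time: 19.12
tcp_pos: [0.5773, 0.0856, 0.1385]
ee_rot: [-0.009, 1.572, 0.009]
wrist_force: [1.6, 1.1, -1.9]
gripper_width: 0.0118
```

Request:
{"api": "play_rows", "payload": {"targets": [[0.16,0,0,0,0,0,-1],[0.159,0,0,0,0,0,-1],[0,0,0,0,0,0,-1],[0,0,0,0,0,0,-1],[0,0,0,0,0,0,-1]]}}

```text
time: 19.75
tcp_pos: [0.5775, 0.085, 0.1389]
ee_rot: [0.236, 1.558, -0.236]
wrist_force: [0.8, -0.4, -0.1]
gripper_width: 0.0119
```

```bash
python3 - <<'E'
from h import *
np.set_printoptions(suppress=True,precision=4)
st();delta([.5782,.0857,.0842],np.radians(72.6))
f=grab('scene','s6');g=grab('wrist','w8')
# cap check in scene: white marks near cap
z=.132
m=f['image'].min(2);u,v=pix(f,[.578,.0857,z+.02]).astype(int);print('flange pred',u,v, 'rim',pix(f,[.578,.0857,.062]))
for n,F,X in(('s',f,[.578,.0857,.15]),('w',g,[.578,.0857,.15])):print(n,pix(F,X))
i1=cv2.resize(f['image'][120:220,285:395],None,fx=3.6,fy=3.6);i2=cv2.resize(g['image'][30:390,140:540],None,fx=1,fy=1)
cv2.imwrite('pics/c9.png',np.hstack([i1,i2])[:,:,::-1])
E
```

```text
t 19.75 tcp [0.5775 0.085  0.1389] R [[-0.0, 0.296, 0.955], [0.0, 0.955, -0.296], [-1.0, 0.0, -0.0]] F [ 0.8 -0.4 -0.1] q [ 0.13  0.87 -0.69  1.52  0.62  0.98  0.53] w 0.0119
shift [0.0547 0.0009 0.0004]
turn x 0.0028 tilt [-0.0004  0.0002 -1.    ]
flange pred 340 150 rim [340.5293 182.3794]
s [340.6522 151.4073]
w [324.4498 233.2683]
```

View pics/c9.png

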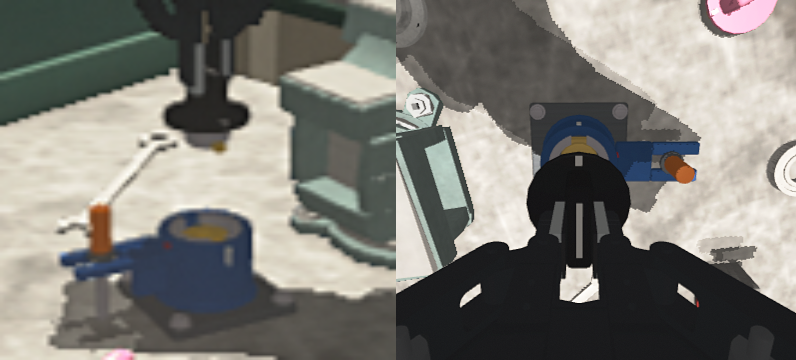

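The pin hangs in the notch at left-crop (100,235). The cap is level over the neck: its flange mark and the slot mark are both in column 578 of the wrist crop. Lowering.

Request:
{"api": "play_rows", "payload": {"targets": [[0,0,0,0.03,0.0006,0.0003,-1],[0,0,0,0.025,0,0,-1],[0,0,0,0.008,0,0,-1],[0,0,0,0.004,0,0,-1],[0,0,0,0.003,0,0,-1],[0,0,0,0,0,0,-1]]}}

```text
time: 20.6
tcp_pos: [0.5783, 0.0854, 0.0695]
ee_rot: [0.238, 1.557, -0.238]
wrist_force: [0.2, -0.2, -1.5]
gripper_width: 0.0123
```

Request:
{"api": "play_rows", "payload": {"targets": [[0,0,0,0.003,0,0,-1],[0,0,0,0.003,0,0,-1],[0,0,0,0,0,0,-1]]}}

```text
time: 20.98
tcp_pos: [0.5782, 0.0854, 0.0631]
ee_rot: [0.238, 1.557, -0.238]
wrist_force: [1.9, -0.6, 2.0]
gripper_width: 0.012
```

The lugs are through the slots (origin at 53.7 mm, only the spring force). Continuing down to home.

Request:
{"api": "play_rows", "payload": {"targets": [[0,0,0,0.003,0,0,-1],[0,0,0,0.003,0,0,-1],[0,0,0,0.002,0,0,-1],[0,0,0,0,0,0,-1]]}}

```text
time: 21.48
tcp_pos: [0.5782, 0.0854, 0.0551]
ee_rot: [0.238, 1.558, -0.238]
wrist_force: [0.6, -0.6, 4.2]
gripper_width: 0.0119
```

Request:
{"api": "play_rows", "payload": {"targets": [[0,0,0,0.002,0,0,-1],[0,0,0,0.001,0,0,-1],[0,0,0,0,0,0,-1]]}}

```text
time: 21.85
tcp_pos: [0.5783, 0.0852, 0.0533]
ee_rot: [0.238, 1.557, -0.238]
wrist_force: [-5.7, -4.4, 27.3]
gripper_width: 0.0118
```

The flange reached the rim (27 N, reading 53.3 mm). Easing 1 mm and turning clockwise.

Request:
{"api": "play_rows", "payload": {"targets": [[0,0,0,-0.001,0,0,-1],[0.1,0,0,0,0,0,-1],[0.15,0,0,0,0,0,-1],[0.15,0,0,0,0,0,-1],[0.15,0,0,0,0,0,-1],[0,0,0,0,0,0,-1]], "grip_force": 100}}

```text
time: 22.6
tcp_pos: [0.5789, 0.0835, 0.0531]
ee_rot: [0.668, 1.463, -0.671]
wrist_force: [-1.5, 3.1, 5.9]
gripper_width: 0.0111
```

```bash
python3 - <<'E'
from h import *
s=st();print(s['ft_torque']);delta([.5782,.0854,.0542],np.radians(72.6-77.3))
E
```

```text
t 22.6 tcp [0.5789 0.0835 0.0531] R [[0.001, 0.756, 0.655], [-0.003, 0.655, -0.756], [-1.0, -0.001, 0.003]] F [-1.5  3.1  5.9] q [ 0.03  0.95 -0.47  1.59  0.59  0.74  0.  ] w 0.0111
[0.75313323 0.97930105 0.08417086]
shift [-0.0011  0.0007 -0.0019]
turn x 0.7958 tilt [ 0.0013 -0.0026 -1.    ]
```

Request:
{"api": "play_rows", "payload": {"targets": [[0.15,0,0,0,0.0005,-0.001,-1],[0.15,0,0,0,0,0,-1],[0.15,0,0,0,0,0,-1],[0.15,0,0,0,0,0,-1],[0.1,0,0,0,0,0,-1],[0,0,0,0,0,0,-1]]}}

```text
time: 23.35
tcp_pos: [0.5771, 0.0841, 0.0529]
ee_rot: [1.195, 1.215, -1.202]
wrist_force: [-1.2, -12.6, 5.2]
gripper_width: 0.0114
```

```bash
python3 - <<'E'
from h import *
s=st();print(s['ft_torque']);delta([.5782,.0854,.0532],np.radians(72.6-77.3))
E
```

```text
t 23.35 tcp [0.5771 0.0841 0.0529] R [[-0.002, 1.0, 0.015], [-0.004, 0.015, -1.0], [-1.0, -0.002, 0.004]] F [ -1.2 -12.6   5.2] q [-0.06  0.93 -0.29  1.6   0.38  0.68 -0.52] w 0.0114
[-2.50361393  0.65779913 -0.10313911]
shift [-0.0003  0.0012 -0.0013]
turn x 0.0966 tilt [-0.0021 -0.0036 -1.    ]
```

Request:
{"api": "play_rows", "payload": {"targets": [[0,0,0,0,0,0.0012,-1],[0.05,0,0,0,0,0,-1],[0.04,0,0,0,0,0,-1],[0,0,0,0,0,0,-1]]}}

```text
time: 23.85
tcp_pos: [0.5777, 0.0841, 0.0529]
ee_rot: [1.262, 1.173, -1.264]
wrist_force: [0.9, -6.6, 1.4]
gripper_width: 0.0112
```

```bash
python3 - <<'E'
from h import *
s=st();print(s['ft_torque']);delta([.5782,.0854,.0532],np.radians(72.6-77.3))
E
```

```text
t 23.85 tcp [0.5777 0.0841 0.0529] R [[-0.001, 0.997, -0.074], [-0.002, -0.074, -0.997], [-1.0, -0.001, 0.002]] F [ 0.9 -6.6  1.4] q [-0.07  0.93 -0.27  1.6   0.35  0.67 -0.58] w 0.0112
[-1.24280811 -0.31743584  0.12137358]
shift [-0.0003  0.0004 -0.0014]
turn x 0.0085 tilt [-7.0e-04 -1.6e-03 -1.0e+00]
```

Request:
{"api": "play_rows", "payload": {"targets": [[0.04,0,0,0,0,0.0005,-1],[0.04,0,0,0,0,0,-1],[0,0,0,0,0,0,-1]]}}

```text
time: 24.22
tcp_pos: [0.5778, 0.0841, 0.0529]
ee_rot: [1.32, 1.132, -1.321]
wrist_force: [2.6, -4.6, -0.3]
gripper_width: 0.0118
```

```bash
python3 - <<'E'
from h import *
s=st();print(s['ft_torque']);delta([.5782,.0854,.0532],np.radians(72.6-77.3))
E
```

```text
t 24.23 tcp [0.5778 0.0841 0.0529] R [[-0.0, 0.988, -0.152], [-0.001, -0.152, -0.988], [-1.0, -0.0, 0.001]] F [ 2.6 -4.6 -0.3] q [-0.08  0.93 -0.24  1.6   0.32  0.66 -0.64] w 0.0118
[-0.94355348 -0.55589764  0.96407121]
shift [-0.0003  0.0002 -0.0013]
turn x -0.0708 tilt [-2.e-04 -1.e-03 -1.e+00]
```

Stop reached (0.96 N·m). Pressing down to seat the flange.

Request:
{"api": "play_rows", "payload": {"targets": [[0,0,0,0.0007,0,0,-1],[0,0,0,0.0007,0,0,-1],[0,0,0,0,0,0,-1],[0,0,0,0,0,0,-1]]}}

```text
time: 24.72
tcp_pos: [0.5779, 0.084, 0.0526]
ee_rot: [1.32, 1.132, -1.321]
wrist_force: [-3.4, -7.6, 20.9]
gripper_width: 0.0116
```

```bash
python3 - <<'E'
from h import *
np.set_printoptions(suppress=True,precision=4)
s=st();print(s['ft_torque']);f=grab('scene','s7')
im=f['image'].astype(int)
# dark flange vs blue pot profile down the column
for u in (334,342,350): print(u,[tuple(im[v,u]) for v in range(168,192,1)])
print(pix(f,[.578,.0855,.068]),pix(f,[.578,.0855,.062]))
E
```

```text
t 24.73 tcp [0.5779 0.084  0.0526] R [[0.001, 0.988, -0.152], [-0.001, -0.152, -0.988], [-1.0, 0.001, 0.001]] F [-3.4 -7.6 20.9] q [-0.08  0.93 -0.24  1.6   0.32  0.66 -0.64] w 0.0116
[-1.2688  0.7831  1.03  ]
334 [(np.int64(231), np.int64(226), np.int64(209)), (np.int64(243), np.int64(238), np.int64(223)), (np.int64(242), np.int64(233), np.int64(216)), (np.int64(101), np.int64(97), np.int64(91)), (np.int64(30), np.int64(28), np.int64(26)), (np.int64(38), np.int64(36), np.int64(36)), (np.int64(41), np.int64(39), np.int64(36)), (np.int64(39), np.int64(37), np.int64(35)), (np.int64(40), np.int64(38), np.int64(36)), (np.int64(41), np.int64(38), np.int64(36)), (np.int64(43), np.int64(40), np.int64(38)), (np.int64(44), np.int64(41), np.int64(39)), (np.int64(45), np.int64(43), np.int64(40)), (np.int64(44), np.int64(41), np.int64(40)), (np.int64(43), np.int64(41), np.int64(39)), (np.int64(50), np.int64(48), np.int64(44)), (np.int64(43), np.int64(41), np.int64(39)), (np.int64(45), np.int64(42), np.int64(39)), (np.int64(44), np.int64(40), np.int64(33)), (np.int64(45), np.int64(52), np.int64(6
[... 1675 characters left out ...]
p.int64(129), np.int64(126), np.int64(117)), (np.int64(39), np.int64(38), np.int64(36)), (np.int64(29), np.int64(29), np.int64(27)), (np.int64(39), np.int64(36), np.int64(35)), (np.int64(41), np.int64(39), np.int64(36)), (np.int64(41), np.int64(40), np.int64(37)), (np.int64(42), np.int64(39), np.int64(36)), (np.int64(48), np.int64(44), np.int64(39)), (np.int64(63), np.int64(65), np.int64(70)), (np.int64(48), np.int64(57), np.int64(78)), (np.int64(44), np.int64(57), np.int64(80)), (np.int64(42), np.int64(55), np.int64(78)), (np.int64(39), np.int64(52), np.int64(76)), (np.int64(38), np.int64(52), np.int64(75)), (np.int64(41), np.int64(54), np.int64(78))]
[340.5905 180.3144] [340.5823 182.3583]
```

```bash
python3 - <<'E'
from h import *
f=load('s7');im=f['image'].astype(int);k=(im[...,0]>110)&(im[...,1]<im[...,0]*.65)&(im[...,2]<70);k[:, :295]=0;k[:,370:]=0;k[:130]=0;k[215:]=0;ys,xs=np.nonzero(k)
print(len(xs),xs.mean(),ys.min(),ys.max())
if len(xs)>30: print(ctrl.hand_in()); st()
E
```

```text
58 312.4310344827586 177 189
the job is handed in; nothing more can be done
None
the job is handed in; nothing more can be done
```

The job is handed in at about 24.8 s of the 51 s allowed: the pin hangs in the notch and I am still holding the cap, turned to its stop and pressed down. The hand-in itself gave no verdict.

- **Pin:** The first two grips failed because the fingertips sat about 28 mm higher than the reported TCP. After correcting for that I drew the pin out, lowered it into the notch until it touched (3 N) and let go. A check after the cap was pressed home still had the orange grip in image rows 177–189, as predicted for the parked position.
- **Cap:** The lugs went through the slots with only the spring pushing back. The flange met the rim at 27 N, and I turned the cap clockwise until the torque rose to about 1 N·m.
- **Turn:** The gripper turned about 81° against the 77° nominal. I put the difference down to slip in the pads and to measuring error.
- **Last readings:** 21 N upward at the wrist, well over the 7 N spring, and tool tilt of about 1 mrad. The reported TCP height was 0.7 mm lower than at the first rim contact, so the bar may have slipped slightly in the pads. About 8 N of sideways force remained. I judged the flange flat from force and tilt, not from a close picture.
- **Bystanders:** The bearing, flange and nut were not touched on purpose, and I did not check their positions at the end.

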